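# Snap a new grommet cover onto a racket crown

### The job

Set the new grey grommet cover onto the black racket crown in the sprung holder so that its four ball studs rest loosely on the four pairs of snap jaws, then press it down corner by corner until all four studs have clicked home and it sits fully down and flat. The cover is brittle, so press no harder than the clicks need, and leave the cracked guard, the awl and the mallet alone.

Things in the scene. Friction and masses are not known exactly. Their poses are not given: they have to be found in the camera images.
- cover: new grommet cover, rigid grey plastic, about 80 g, at the start standing on its four ball studs. Origin: centre of its flat underside (17 mm above the bench at the start), z up, y along its length. Flange 60 (x) x 130 (y) x 3 mm; on it a deck 54 x 122 mm, top 16 mm above the underside; mid-deck a grip ridge 16 x 60 mm, top 34 mm above the underside. Same if turned half round
- ridge (a point): point on the cover's axis 26 mm above its underside, inside the grip ridge: pinch the ridge here across its 16 mm (cover's x), fingertips staying above the deck top, which lies 10 mm below this point
- corner0 (a point): point on the cover's underside at x +22, y +48 mm of the cover, above a ball stud (ball 8 mm across, its lowest point 17 mm below this point). Above it on the deck is a round press boss centred at x +19, y +48 mm, 16 mm across, top 21 mm above the underside: press there
- corner1 (a point): point on the cover's underside at x +22, y -48 mm of the cover, above a ball stud (ball 8 mm across, its lowest point 17 mm below this point). Above it on the deck is a round press boss centred at x +19, y -48 mm, 16 mm across, top 21 mm above the underside: press there
- corner2 (a point): point on the cover's underside at x -22, y +48 mm of the cover, above a ball stud (ball 8 mm across, its lowest point 17 mm below this point). Above it on the deck is a round press boss centred at x -19, y +48 mm, 16 mm across, top 21 mm above the underside: press there
- corner3 (a point): point on the cover's underside at x -22, y -48 mm of the cover, above a ball stud (ball 8 mm across, its lowest point 17 mm below this point). Above it on the deck is a round press boss centred at x -19, y -48 mm, 16 mm across, top 21 mm above the underside: press there
- holder: holder, fixed to the bench: steel foot 100 (x) x 190 (y) x 12 mm, a rubber cushion and on it the saddle with the black crown. Origin: centre of the foot's underside, z up, y along its length. On the saddle, 30 mm wide steel end stops at y +-67 mm rise 21 mm above the seat, tops flared outwards 4 mm, leaving 2 mm of play at each end of the cover
- seat (a point): centre of the crown's flat black top (46 x 74 mm), 64 mm above the bench unloaded, axes parallel to the holder's. Cover home: underside on this face, origin on this point, length along the holder's y (either way round). At x +-22, y +-48 mm a pair of sprung steel jaws forms a V, open along y, catching a stud up to 3 mm off in x. Laid loosely on the jaws the underside is about 8 mm above this point
- saddle (a joint): sinking of the saddle on its cushion, m: 0 unloaded, negative down. It rides straight down and springs back, about 0.67 mm per newton (15 N: -0.010). A stud clicks in at about 10 to 14 N; the last corners, coupled by the stiff cover, can need up to 20 N (21 N is ample); the middle needs about 30 N. Beyond 28 N (-0.0187) the cover counts as cracked. A corner not clicked stays 4 mm or more above the seat
- old_guard: bystander: the cracked black bumper guard, a channel 135 x 34 x 12 mm, origin centre of its underside
- awl: bystander: starting awl with a wooden handle, 160 mm long, 28 mm thick, origin under its ferrule
- mallet: bystander: rubber mallet with a walnut handle, 225 mm long, head 48 mm thick and 85 mm long, origin under the head
Mind the look-alikes: they are no part of the job. Of the things that look like the cover, the larger one is meant. There is more than one size of the holder; the job needs the larger.

How it is judged (in metres and radians):
On the way, in this order (a step that is already met when the one before it is completed fails the run):
1. the cover lies on the holder's jaws, centred over the seat and lengthwise with it, no corner clicked yet (horizontal distance between cover and seat below 0.006 m and angle between the y axis of cover and the y axis of seat, either way round below 0.12 rad and z of cover in the frame of seat below 0.016 m and contact force between cover and holder above 0.2 N and z of each of corner0, corner1, corner2, corner3 in the frame of seat above 0.004 m), for 0.1 s.
2. corner by corner: at least one corner is down within 2.5 mm of the seat while another is still more than 4 mm up (z of any of corner0, corner1, corner2, corner3 in the frame of seat below 0.0025 m and z of any of corner0, corner1, corner2, corner3 in the frame of seat above 0.004 m), for 0.1 s.
At the end, for the whole second after the job is handed in: All four corners of the cover's underside lie within 2.5 mm of the seat face (a corner that has not clicked stays 4 mm or more up), the cover is right way up, centred on the seat within 5 mm and lengthwise with it within 0.08 rad, and at rest (z of each of corner0, corner1, corner2, corner3 in the frame of seat below 0.0025 m and horizontal distance between cover and seat below 0.005 m and angle between the y axis of cover and the y axis of seat, either way round below 0.08 rad and angle between cover's own z axis and vertical below 0.1 rad and linear speed of cover below 0.01 m/s); the robot touches nothing.
It fails at once if the cover is pressed with more than 28 N (the saddle sinks more than 18.7 mm): cracked (value of joint saddle below -0.0187 m).
It fails at once if the cracked guard, the awl or the mallet is moved by more than 20 mm (distance of any of old_guard, awl, mallet from where it was at the start of the episode above 0.02 m).
It also fails if it takes over 54 s, if anything falls off the work surface, if the arm or the gripper's body presses on something with over 40 N, if the wrist force passes 120 N, or if a joint passes its speed limit or range.

### The arm

A 6-joint arm with a two-finger parallel gripper is mounted at the origin on the work surface. World frame = base frame: x ahead of the robot, y to its left, z up, the work surface at z = 0. Lengths are in mm, angles in rad, forces in N, time in s.
With the tool pointing down it reaches from about 350 to 800 mm from the base axis. Payload 7.3 kg.
Tool frame: the origin (TCP) lies at the very end of the fingers, on their centre line; the grasp point (between the pads) lies 19 mm behind it; z points along the fingers, y is the line along which they close (so a half turn about z gives the same grasp; the last joint's range is limited). The gripper opens to 85 mm and grips with 20 to 120 N. Pads are 22 mm wide; open, the fingers measure 114 mm over their backs; the gripper's body (76 mm by 85 mm) begins 54 mm behind the grasp point. The pads swing forward as they close: fully open they stand 13 mm farther back than shut.
Start: joints at [-1.405, 0.342, 1.524, -0, 1.275, -0.146], TCP at [161.078, -499.698, 231.322] pointing down, gripper open.
Joint ranges: [-2.53, 2.53], [-0.77, 2.02], [0.04, 2.7], [-1, 4.14], [0.28, 2.66], [-3.11, 3.11]. Speed limits (rad/s): [2.57, 2.57, 3.14, 3.14, 3.14, 3.14].

### API

Orientations are given as a unit quaternion [w, x, y, z].
In Python, from plant import robot, fingers, readout, snapshot, get_calibration, ticket gives the robot as it stands. Calls block until the motion is done:
- robot.move_ptp(position, orientation): joint-space move of the TCP to a pose.
- robot.move_linear(position, attitude=None, feed=150): straight line of the TCP; attitude=None keeps the orientation; feed is the mean speed in mm/s.
- robot.goto_joints(angles): joint-space move.
- fingers.gripper_to(opening, strength=None): opening from 0.0 (shut) to 1.0 (fully open); strength is the grip in N (None keeps the last); returns when the fingers have stopped.
- robot.hold(seconds).
- robot.solve_ik(position, orientation): joint angles nearest the present ones, or None.
- readout.observe(): the state.
- snapshot(name): name is "scene" or "top" or "wrist"; returns the picture (420x560x3 uint8, red, green, blue); there is no depth.
- get_calibration(name): a dict with "fov_y" (degrees; the focal length in pixels is half the picture's height over the tangent of half this angle, whatever the lens; pixels are square), "cx", "cy" (the principal point, pixels), "R" (3x3) and "t" (3): a world point X has camera coordinates R X + t. Camera axes: x right, y down, z forward; pixel columns grow to the right and rows downward; lengths in mm; the calibration is good to about 2 mm. A picture is of the moment at which its call begins: read the wrist's pose just before it. get_calibration takes no time and is no camera call; for the wrist camera it gives the pose at the moment of the call.
A pose or a line that the arm cannot do raises robot.IKError and nothing moves.
- ticket.close_job(): hands the job in; it is judged then, once.
The state is a dict: "t": time; "joint_positions": joint angles; "dq": joint speeds; "joint_torque": joint torques, N m; "eef_pos": TCP position; "orientation": TCP orientation; "ft_force": force on the tool from outside, world axes, zero at the start; "ft_torque": the same for the moment, N m; "gripper_width": opening from 0.0 (shut) to 1.0 (fully open); "grip_force": force on a finger pad.
Only numpy, scipy, OpenCV 4.12 (cv2) and the standard library are available. Lean on these libraries where they do the work, as an engineer would, in place of code of your own. Each camera call takes 0.05 s, during which the arm holds its last target. There are 200 camera calls.

## Working session

There is one attempt and no reset: what is moved stays moved. The work goes in short steps, each a Python script; the robot and the scene stay as the last script left them, time stands still between calls to the robot, and variables do not carry over. Pictures are saved under pics/ and viewed, at most 10 in all, crops included, and the job is handed in when it is done.

```bash
ls; mkdir -p pics; python3 - <<'E'
from plant import *
import cv2,numpy as np
for n in ("scene","top"):
    cv2.imwrite(f"pics/{n}0.png",snapshot(n)[:,:,::-1])
    c=get_calibration(n);print(n,c)
s=readout.observe();print(s)
E
```

```text
pics
scene {'fov_y': 53.52970984423187, 'cx': 282.1376725388304, 'cy': 212.10953770335067, 'R': array([[ 0.10840927,  0.99399133, -0.01512142],
       [ 0.6245829 , -0.07993807, -0.77685655],
       [-0.77339746,  0.07477387, -0.62949602]]), 't': array([ -65.8523958 , -270.19171961, 1326.78948172])}
top {'fov_y': 49.09562362162849, 'cx': 278.77733478720074, 'cy': 200.07583014260902, 'R': array([[-0.00233024, -0.99997145, -0.00718869],
       [-0.99745102,  0.00283692, -0.07129811],
       [ 0.07131647,  0.00700422, -0.99742915]]), 't': array([  26.84831493,  568.08997375, 1089.36567758])}
{'t': 0.1, 'joint_positions': array([-1.40498371e+00,  3.42667115e-01,  1.52491339e+00, -3.59110945e-06,
        1.27540309e+00, -1.45960866e-01]), 'dq': array([-1.07056849e-03, -1.00110593e-03, -8.91597117e-04, -1.32017860e-03,
        7.33635335e-04,  5.77961164e-05]), 'joint_torque': array([ 2.39781933e-03, -4.34447765e+01, -2.46489108e+01,  2.42527176e-05,
        4.65892590e-03, -2.72231944e-06]), 'eef_pos': array([ 161.0228043 , -499.32417198,  230.69098345]), 'orientation': array([-6.95419056e-04,  9.87873927e-01,  1.55256631e-01, -8.62037643e-06]), 'ft_force': array([-0.73488978,  0.69270826, -0.12923736]), 'ft_torque': array([-0.00397258,  0.00174537, -0.00761272]), 'grip_force': 0.0, 'gripper_width': 1.002069276947199}
```

View pics/top0.png

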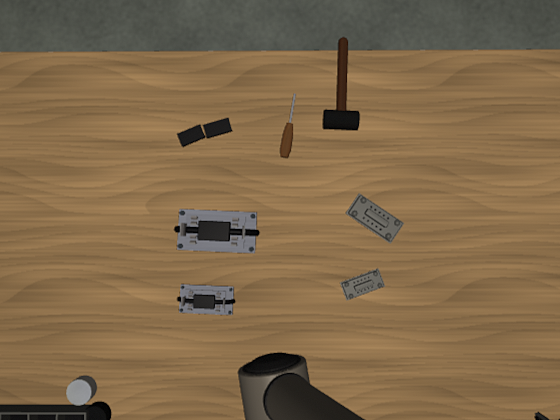

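View pics/scene0.png

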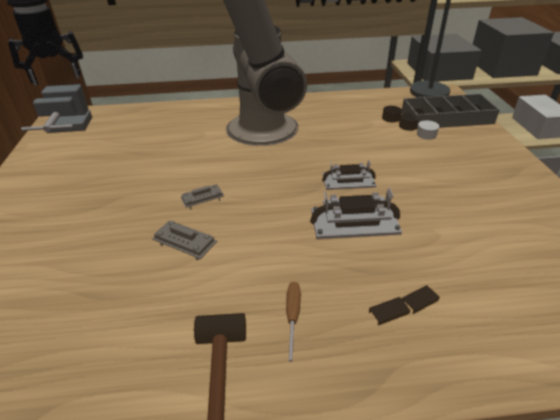

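Look-alikes in the top view: grey covers at (375,217), which is large, and (362,285), which is small. Holders are at (217,231), large, and (206,300), small. I choose the larger of each and check with close wrist views.

```bash
cat > h.py <<'E'
from plant import *
import cv2,numpy as np
from scipy.spatial.transform import Rotation as Ro
def down(yaw):  # tool z down, tool y along world direction yaw (rad)
    y=np.array([np.cos(yaw),np.sin(yaw),0]);z=np.array([0,0,-1.]);x=np.cross(y,z)
    q=Ro.from_matrix(np.c_[x,y,z]).as_quat();return q[[3,0,1,2]]
def ray(c,px,z):
    f=210/np.tan(np.radians(c['fov_y']/2))
    d=c['R'].T@np.array([(px[0]-c['cx'])/f,(px[1]-c['cy'])/f,1]);o=-c['R'].T@c['t']
    return o+d*(z-o[2])/d[2]
def proj(c,X):
    f=210/np.tan(np.radians(c['fov_y']/2));p=c['R']@np.asarray(X,float)+c['t']
    return np.array([c['cx'],c['cy']])+f*p[:2]/p[2]
E
python3 - <<'E'
from h import *
c=get_calibration('top')
for n,p,z in (('cover',(375,217),35),('c_ends a',(355,204),33),('c_ends b',(396,231),33),('seat',(214,231),64),('hold l',(178,231),12),('hold r',(257,231),12),('guard',(205,132),6),('awl',(288,130),10),('mallet',(341,120),24)):
    print(n,ray(c,p,z).round())
w=get_calibration('wrist');s=readout.observe()
print('cam in tool', Ro.from_quat(s['orientation'][[1,2,3,0]]).as_matrix().T@(-w['R'].T@w['t']-s['eef_pos']), (w['R']@Ro.from_quat(s['orientation'][[1,2,3,0]]).as_matrix()).round(3),w['fov_y'],w['cx'],w['cy'])
E
```

```text
cover [ 526. -203.   35.]
c_ends a [ 557. -156.   33.]
c_ends b [ 493. -252.   33.]
seat [494. 175.  64.]
hold l [494. 270.  12.]
hold r [494.  78.  12.]
guard [739. 208.   6.]
awl [742.   2.  10.]
mallet [ 763. -127.   24.]
cam in tool [  66.7450008     0.43161849 -142.67785162] [[ 0.     1.    -0.001]
 [-0.965 -0.    -0.263]
 [-0.263  0.001  0.965]] 63.63664527377462 273.69624356424066 209.56315346993108
```

```bash
python3 - <<'E'
from h import *
import pickle
for yaw in (0,np.pi,np.radians(-34),np.radians(146)):
    for p in ((494,175,240),(526,-203,210)):
        print(yaw,p,None if (j:=robot.solve_ik(list(p),down(yaw))) is None else j.round(2))
d={}
for n,p,yaw in (('holder',[494,175,240],0),('cover',[526,-203,210],np.radians(-34))):
    robot.move_ptp(p,down(yaw)); robot.hold(0.2)
    c=get_calibration('wrist'); im=snapshot('wrist'); d[n]=c
    cv2.imwrite(f'pics/w_{n}.png',cv2.resize(im[:,:,::-1],(800,600),interpolation=cv2.INTER_CUBIC))
    s=readout.observe();print(s['t'],s['eef_pos'],s['joint_positions'].round(2))
pickle.dump(d,open('cal.pkl','wb'))
E
```

```text
0 (494, 175, 240) [ 0.19  0.33  1.51 -0.    1.3   0.19]
0 (526, -203, 210) [-0.5   0.43  1.45 -0.    1.26 -0.5 ]
3.141592653589793 (494, 175, 240) [ 0.19  0.33  1.51 -0.    1.3  -2.95]
3.141592653589793 (526, -203, 210) [-0.5   0.43  1.45 -0.    1.26  2.64]
-0.5934119456780721 (494, 175, 240) [ 0.19  0.33  1.51 -0.    1.3   0.79]
-0.5934119456780721 (526, -203, 210) [-0.5   0.43  1.45 -0.    1.26  0.09]
2.548180707911721 (494, 175, 240) [ 0.19  0.33  1.51 -0.    1.3  -2.35]
2.548180707911721 (526, -203, 210) [-0.5   0.43  1.45 -0.    1.26 -3.05]
3.0083 [494.14811847 174.60864414 239.98753008] [ 0.19  0.33  1.51 -0.    1.3   0.19]
4.675 [ 526.30281671 -202.07749778  210.16734972] [-0.5   0.43  1.45  0.    1.26  0.09]
```

View pics/w_holder.png

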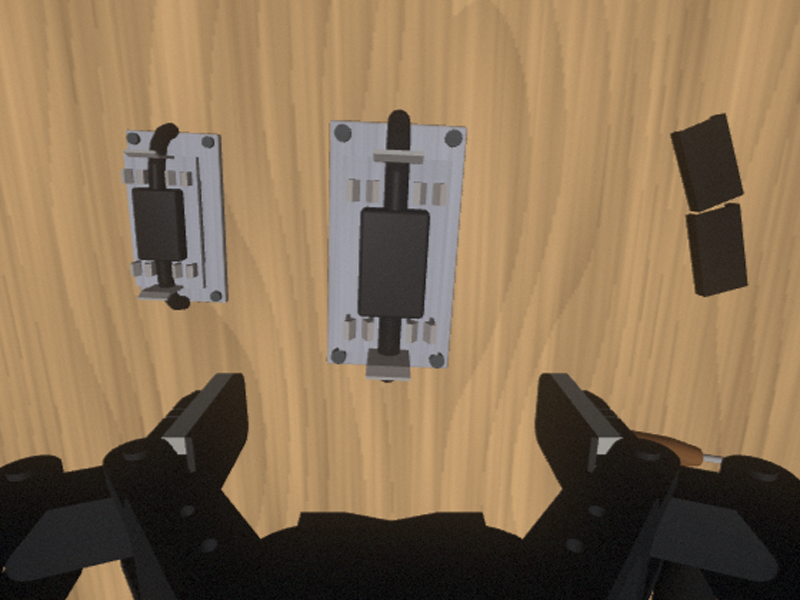

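View pics/w_cover.png

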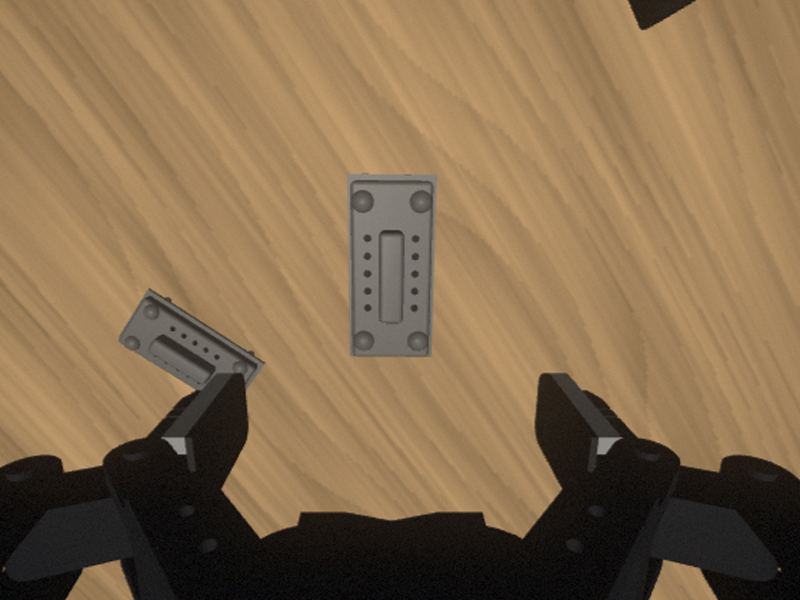

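The wrist views confirm the choice: the large holder is centred near (395,263) and the large cover near (392,270), and the smaller look-alikes are to the left of each. Next I'll enlarge the holder for precise corner readings.

```bash
python3 - <<'E'
import cv2
im=cv2.imread('pics/w_holder.png'); im=cv2.resize(im,(560,420),interpolation=cv2.INTER_AREA)
c=im[75:275,215:345]  # 130x200
cv2.imwrite('pics/crop_h.png',cv2.resize(c,None,fx=3,fy=3,interpolation=cv2.INTER_CUBIC))
E
```

```text
(no output)
```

View pics/crop_h.png

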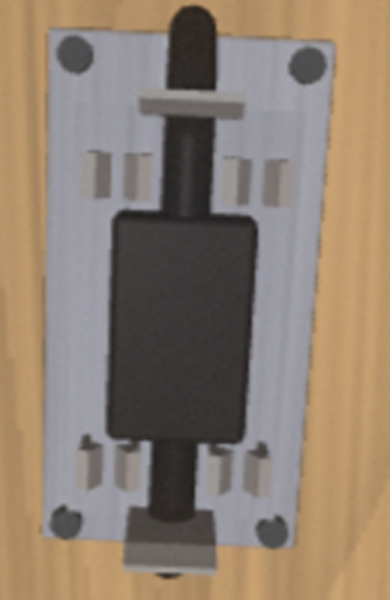

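Crop pixels: foot corners (49,29), (334,43), (295,547), (43,537). Crown corners (118,215), (256,218), (244,441), (108,437).

```bash
cat > fit.py <<'E'
from h import *
from scipy.optimize import least_squares
def fit(c,obj,px,x0,dz=False):
    obj=np.array(obj,float);px=np.array(px,float)
    def P(v):
        R=Ro.from_euler('z',v[2]).as_matrix();return obj@R.T+[v[0],v[1],v[3] if dz else 0]
    r=least_squares(lambda v:(np.array([proj(c,X) for X in P(v)])-px).ravel(),x0+([0] if dz else []),x_scale=[1,1,.01]+([1] if dz else []))
    return r.x, r.fun.reshape(-1,2).round(1)
E
python3 - <<'E'
from fit import *
import pickle
d=pickle.load(open('cal.pkl','rb'))
f=lambda L:[((u+.5)/3-.5+215,(v+.5)/3-.5+75) for u,v in L]
g=lambda L:[((u+.5)*.7-.5,(v+.5)*.7-.5) for u,v in L]
# image up = ? print directions
c=d['holder'];print('img right/up in world',c['R'][0].round(2),(-c['R'][1]).round(2))
# object frames: right = x side, up = +y side
rect=lambda a,b,z:[(-a,b,z),(a,b,z),(a,-b,z),(-a,-b,z)]
foot=f([(49,29),(334,43),(295,547),(43,537)]);crown=f([(118,215),(256,218),(244,441),(108,437)])
screws=f([(75,55),(308,66),(272,531),(66,521)])
for dz in (0,1):
  print('foot',fit(c,rect(50,95,12),foot,[494,175,0.],dz))
  print('crown',fit(c,rect(23,37,64),crown,[494,175,0.],dz))
c=d['cover']
b=g([(362,201),(421,201),(418,341),(364,341)]);fl=g([(348,175),(437,175),(432,356),(351,356)])
for dz in (0,1):
  print('boss',fit(c,rect(19,48,38),b,[526,-203,-.6],dz))
  print('flange',fit(c,rect(30,65,20),fl,[526,-203,-.6],dz))
E
```

```text
img right/up in world [ 1. -0.  0.] [ 0.    0.96 -0.26]
foot (array([ 4.95773279e+02,  1.76772430e+02, -4.45821305e-02]), array([[-0.8, -0.8],
       [ 1. , -0.9],
       [ 0.3,  1.2],
       [-0.4,  1.1]]))
crown (array([ 4.96151914e+02,  1.77747899e+02, -4.24830010e-02]), array([[-1.9, -1.4],
       [ 1.6, -0.3],
       [ 0.8,  1.3],
       [-0.5,  0.8]]))
foot (array([ 4.95795818e+02,  1.76299771e+02, -4.45966654e-02, -4.68349368e+00]), array([[-0.2,  0.1],
       [ 0.3, -0.1],
       [-0.2, -0. ],
       [ 0.1, -0.1]]))
crown (array([ 4.96208149e+02,  1.75805627e+02, -4.25261758e-02, -1.06416278e+01]), array([[-1.2, -0.2],
       [ 0.7,  0.8],
       [ 0.1, -0.1],
       [ 0.3, -0.5]]))
boss (array([ 526.1061987 , -203.87175539,   -0.59449314]), array([[-0.2, -0.5],
       [ 0.1, -0.4],
       [ 0.4,  0.6],
       [-0.3,  0.5]]))
flange (array([ 525.86324768, -205.21884568,   -0.59561625]), array([[-0.4, -0.5],
       [ 0.3, -0.2],
       [ 0.2,  0.5],
       [-0.1,  0.3]]))
boss (array([ 525.75500063, -204.40324191,   -0.59449673,   -3.32096538]), array([[ 0. , -0.1],
       [-0.1,  0.1],
       [ 0.2,  0. ],
       [-0.1, -0.1]]))
flange (array([ 525.66524586, -205.52537954,   -0.59562018,   -2.17729583]), array([[-0.2, -0.1],
       [ 0.1,  0.2],
       [ 0. ,  0.1],
       [ 0.1, -0.1]]))
```

```bash
python3 - <<'E'
from h import *
q=down(-0.595)
fingers.gripper_to(0.4,40)
robot.move_ptp([526,-204.5,80],q)
robot.hold(.15);f0=readout.observe()['ft_force'][2]
for z in (44,39,36):
    robot.move_linear([526,-204.5,z],feed=80 if z==44 else 30)
    print(z,readout.observe()['eef_pos'],readout.observe()['ft_force'][2]-f0)
fingers.gripper_to(0,40)
s=readout.observe();print('grip',s['gripper_width'],s['grip_force'],s['ft_force'][2]-f0,s['t'])
robot.move_linear([526,-204.5,130],feed=150)
robot.move_ptp([496,176.8,150],down(-0.0435)); robot.hold(.2)
s=readout.observe();print(s['t'],s['eef_pos'],s['gripper_width'],s['ft_force'])
im=snapshot('wrist')
cv2.imwrite('pics/held.png',cv2.resize(im[60:340,100:460,::-1],None,fx=2.1,fy=2.1,interpolation=cv2.INTER_CUBIC))
import pickle;pickle.dump(get_calibration('wrist'),open('cal2.pkl','wb'))
E
```

```text
44 [ 526.14184856 -204.5963442    44.04471268] 0.8494788692105212
39 [ 525.94994952 -204.49377502   39.01058172] 1.0248911666951266
36 [ 525.89508559 -204.42828081   35.85057042] 0.6570882016344733
grip 0.17246666211886977 42.16807544231415 0.3345990014895425 7.4167
9.8167 [496.40167561 175.84906805 149.89197066] 0.1753860995550712 [-0.16067247  0.01965472 -0.04858446]
```

View pics/held.png

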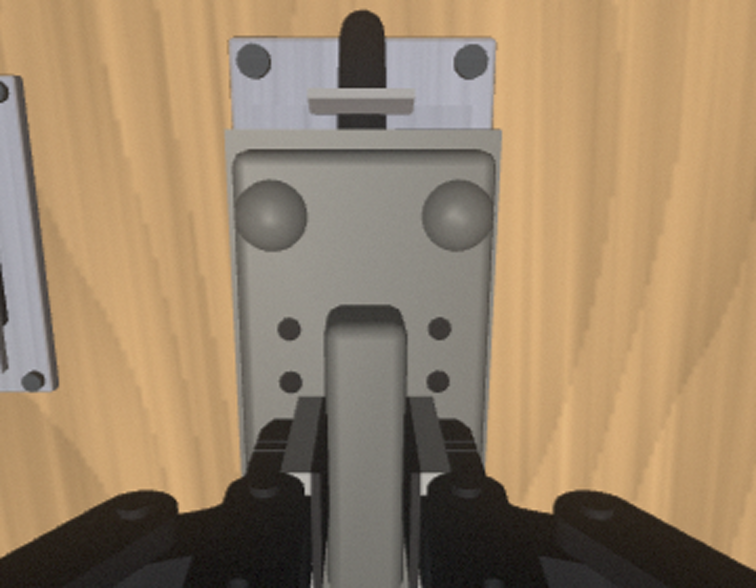

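Cover is held squarely. Pixels: bosses (271,215) and (457,215), flange far corners (228,130) and (500,130), foot far corners (229,38) and (496,38), end-stop top edge (308,90) to (414,90). I'll compare cover and holder in this one view.

```bash
python3 - <<'E'
from fit import *
import pickle
c=pickle.load(open('cal2.pkl','rb'))
g=lambda p:((p[0]+.5)/2.1-.5+100,(p[1]+.5)/2.1-.5+60)
s=readout.observe();z=s['eef_pos'][2]-19
print(s['eef_pos'],s['t'])
yaw=-0.0435;R=Ro.from_euler('z',yaw).as_matrix()
def org(n,ps,zz,off):
    w=[ray(c,g(p),zz) for p in ps];v=w[1]-w[0]
    print(n,(np.mean(w,0)-R@[0,off,0]).round(1),'yaw',np.arctan2(v[1],v[0]).round(4),'len',np.hypot(*v[:2]).round(1))
org('boss',[(271,215),(457,215)],z+21,48)
org('flange',[(228,130),(500,130)],z+3,65)
org('foot',[(229,38),(496,38)],12,95)
org('screws',[(254,61),(471,62)],14,0)
org('stop',[(308,90),(414,90)],85,71)
E
```

```text
[496.32148625 176.03495637 149.91489137] 9.8667
boss [496.6 176.2 151.9] yaw -0.045 len 36.8
flange [496.6 175.2 133.9] yaw -0.0449 len 58.8
foot [496.  176.5  12. ] yaw -0.0448 len 98.8
screws [499.8 263.1  14. ] yaw -0.0492 len 80.3
stop [495.9 179.4  85. ] yaw -0.0449 len 29.5
```

```bash
python3 - <<'E'
from h import *
q=down(-0.0445);X,Y=495.6,177.3
robot.hold(.2);f0=readout.observe()['ft_force']
robot.move_linear([X,Y,98],q,feed=80);robot.hold(.15)
s=readout.observe();print(98,s['eef_pos'],s['ft_force']-f0)
for z in np.arange(96,86,-1.):
    robot.move_linear([X,Y,z],feed=25);robot.hold(.1)
    s=readout.observe();f=s['ft_force']-f0;print(z,s['eef_pos'].round(1),f.round(2))
    if f[2]>1.3:break
fingers.gripper_to(0.4)
robot.hold(.2);s=readout.observe();print(s['ft_force']-f0)
robot.move_linear([X,Y,150],feed=150)
robot.move_ptp([X,Y,230],q);robot.hold(.2)
import pickle;pickle.dump(get_calibration('wrist'),open('cal3.pkl','wb'))
im=snapshot('wrist')
cv2.imwrite('pics/placed.png',cv2.resize(im[70:270,180:380,::-1],None,fx=3,fy=3,interpolation=cv2.INTER_CUBIC))
print(readout.observe()['t'])
E
```

```text
98 [495.97808167 177.37733421  98.5902097 ] [-0.69692009  1.40834718 -0.2366117 ]
96.0 [495.6 177.3  96. ] [-0.55  0.65 -0.95]
95.0 [495.6 177.3  95. ] [-1.39 -0.19  0.11]
94.0 [495.6 177.3  94. ] [-1.03  1.03 -1.3 ]
93.0 [495.6 177.3  93. ] [-0.53 -0.29 -0.67]
92.0 [495.6 177.3  92. ] [-0.61  0.41 -0.29]
91.0 [495.8 177.3  91.1] [-0.11  0.88  0.27]
90.0 [495.8 177.3  90.1] [-0.53  0.87  1.03]
89.0 [495.7 177.3  89.1] [-0.24  0.96  2.44]
[-1.10718547  0.68896063  0.31444604]
15.5667
```

View pics/placed.png

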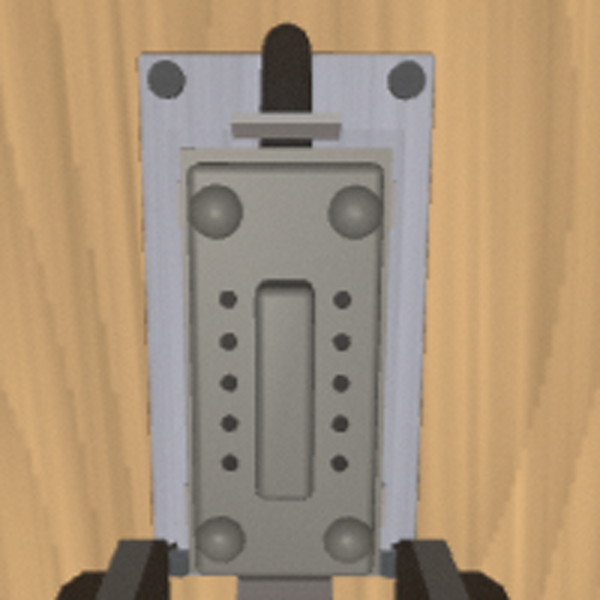

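Cover lies centred on the jaws, bosses at (215,211), (355,211), (221,539), (347,539), between the stops. Pressing the first corner under force watch.

```bash
cat >> h.py <<'E'
Q=down(-0.0445);RZ=Ro.from_euler('z',-0.0445).as_matrix()
def F(f0=0,n=3):
    v=[]
    for _ in range(n): robot.hold(.02);v.append(readout.observe()['ft_force'][2])
    return np.mean(v)-f0
def press(sx,sy,z=97.,lim=21.,c=(495.8,177.0)):
    p=np.array([*c,0])+RZ@[sx*19,sy*48,0];at=lambda z:[p[0],p[1],z]
    robot.move_ptp(at(110),Q);robot.hold(.1);f0=F(n=6);robot.move_linear(at(z),feed=100)
    log=[];mx=0
    while z>69:
        z-=2 if mx<7 else 1
        robot.move_linear(at(z),feed=40);f=F(f0);log.append((int(z),round(float(f),1)))
        if f>lim or f<mx-3.5: break
        mx=max(mx,f)
    robot.hold(.15);s=readout.observe();print(sx,sy,log,'end',F(f0).round(1),s['eef_pos'].round(1))
    robot.move_linear(at(110),feed=150)
    print('t',readout.observe()['t'])
E
python3 - <<'E'
from h import *
fingers.gripper_to(0)
press(1,1)
E
```

```text
1 1 [(95, -0.3), (93, 0.2), (91, 1.5), (89, 4.0), (87, 5.8), (85, 7.7), (84, 9.8), (83, 10.3), (82, 2.6)] end 2.8 [517.2 224.1  82. ]
t 20.2917
```

Clean click at 10.3 N. Next corner.

```bash
python3 - <<'E'
from h import *
press(-1,1,z=94)
E
```

```text
-1 1 [(92, 0.0), (90, 1.8), (88, 4.1), (86, 6.2), (84, 8.1), (83, 9.7), (82, 10.2), (81, 3.1)] end 3.1 [478.9 225.8  80.9]
t 24.0167
```

```bash
python3 - <<'E'
from h import *
press(1,-1,z=96)
press(-1,-1,z=94)
robot.move_ptp([495.6,177.3,200],Q);robot.hold(.2)
im=snapshot('wrist');print(readout.observe()['t'])
import pickle;pickle.dump(get_calibration('wrist'),open('cal4.pkl','wb'))
cv2.imwrite('pics/done.png',cv2.resize(im[40:340,130:430,::-1],None,fx=2,fy=2,interpolation=cv2.INTER_CUBIC))
E
```

```text
1 -1 [(94, 0.3), (92, 0.5), (90, 3.0), (88, 5.2), (86, 7.8), (85, 8.2), (84, 9.3), (83, 10.5), (82, 11.1), (81, 12.2), (80, 13.1), (79, 14.1), (78, 14.8), (77, 15.5), (76, 9.7)] end 9.7 [514.  128.   77.2]
t 30.075
-1 -1 [(92, 0.3), (90, -0.0), (88, -0.3), (86, 0.2), (84, 0.4), (82, 3.3), (80, 5.8), (78, 7.9), (77, 8.8), (76, 10.5), (75, 11.2), (74, 12.9), (73, 14.5), (72, 15.3), (71, 17.1), (70, 17.9), (69, 19.6)] end 19.0 [475.1 129.8  70.7]
t 36.5833
37.3333
```

View pics/done.png

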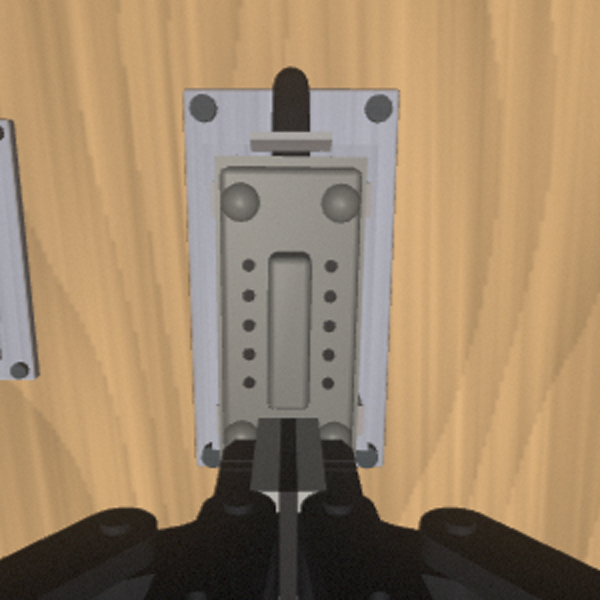

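By height and force the last corner was already home: its boss met the tip at about 84 mm, the same as the clicked ones. I'll lightly touch the other three to confirm.

```bash
python3 - <<'E'
from h import *
for sx,sy in ((1,-1),(1,1),(-1,1)):
    p=np.array([495.8,177.,0])+RZ@[sx*19,sy*48,0]
    robot.move_ptp([p[0],p[1],94],Q);robot.hold(.05);f0=F(n=5)
    robot.move_linear([p[0],p[1],84],feed=60);print(sx,sy,F(f0,5).round(1),readout.observe()['eef_pos'][2].round(1))
    robot.move_linear([p[0],p[1],94],feed=100)
robot.move_linear([p[0],p[1],160],feed=150);robot.hold(.3)
s=readout.observe();print(s['t'],s['ft_force'].round(1))
if s['t']<50: print(ticket.close_job())
E
```

```text
1 -1 0.2 84.1
1 1 0.7 83.9
-1 1 1.5 83.8
41.8583 [-0.   0.4  0. ]
the job is handed in; nothing more can be done
None
```

The cover is on the larger holder with all four corners at clicked-home height (confirmed by light touches afterwards), pressed with at most about 20 N, and the job was handed in at about 42 s; no verdict came back.

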